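# Hold a contact plug in the shuttered slot of a blade tester

### The arm

A 6-joint arm with a two-finger parallel gripper is mounted at the origin on a cart in front of the work surface, level with it; the furniture and walls round the work are solid. World frame = base frame: x ahead of the robot, y to its left, z up, the work surface at z = 0. Lengths are in m, angles in rad, forces in N, time in s.
With the tool pointing down it reaches from about 0.4 to 0.925 m from the base axis. Payload 3.4 kg.
Tool frame: the origin (TCP) lies midway between the tips of the shut fingers; the grasp point (between the pads) lies 19 mm behind it; z points along the fingers, y is the line along which they close (so a half turn about z gives the same grasp; the last joint's range is limited). The gripper opens to 85 mm and grips with 20 to 120 N. Pads are 22 mm wide; open, the fingers measure 114 mm over their backs; the gripper's body (76 mm by 85 mm) begins 54 mm behind the grasp point. The pads swing forward as they close: fully open they stand 13 mm farther back than shut.
Start: joints at [1.143, 0.307, 1.506, -0, 1.328, -0.073], TCP at [0.199, 0.539, 0.211] pointing down, gripper open.
Joint ranges: [-3.12, 3.12], [-1.05, 2.28], [0.14, 2.33], [-1.42, 4.57], [0.1, 2.73], [-2.68, 2.68]. Speed limits (rad/s): [2.57, 2.57, 3.14, 3.14, 3.14, 3.14].

### API

Orientations are given as [roll, pitch, yaw] about the fixed x, y, z axes, in that order (R = Rz(yaw) Ry(pitch) Rx(roll)).
In Python, from station import * gives the robot as it stands.
- The arm moves only by the shell command python3 -m pendant 'ROWS' [FORCE]. ROWS is JSON, a list of rows, each an object with "dp": the shift along the tool's x, y, z normalised to -1 to 1, where 1 is 0.04 m, a list of three; "rot": the turn, a rotation vector about the tool's x, y, z normalised to -1 to 1, where 1 is 4 degrees, a list of three; "jaw": the opening, from 0 (shut) to 1 (fully open). A call has 1 to 12 rows; each row shifts and turns the commanded pose from where the row before left it, along the tool's axes as they then stand; what a row does not reach is not made up. A row lasts 1/10 s, in which the tool goes at most 50 mm and 8.59 degrees, less where a joint would pass 70% of its speed; a pose out of reach is approached as far as the arm can. A call with a number of a shift or a turn outside -1 to 1 is refused whole. A call with a gripper value outside its range is refused whole. The fingers move at their own pace and stop on an object; FORCE is the grip in N (left out, the last holds). Time passes only in rows, so rows that do not move let the fingers close. It gives the time, the measured TCP pose, the force, the opening and the grip force at its end, in the units of the state.
- read_state(): the state, without advancing time (a new reading comes with each control period).
- read_camera(name): name is "side" or "top"; returns the picture (480x640x3 uint8, red, green, blue); there is no depth.
- get_calibration(name): a dict with "K" (3x3 intrinsics, pixels), "rvec" (rotation vector, rad) and "tvec" (3), from world to camera coordinates, as OpenCV has them. Camera axes: x right, y down, z forward; pixel columns grow to the right and rows downward; lengths in m; the calibration is good to about 2 mm. A picture is of the moment at which its call begins. get_calibration takes no time and is no camera call.
- hand_in(): hands the job in; it is judged then, once.
The state is a dict: "time": time; "joint_pos": joint angles; "joint_velocities": joint speeds; "effort": joint torques, N m; "position": TCP position; "ee_rot": TCP orientation; "wrist_force": force on the tool from outside, world axes, zero at the start; "ft_torque": the same for the moment, N m; "finger_gap": opening from 0.0 (shut) to 1.0 (fully open); "gripper_force": force on a finger pad.
Only numpy, scipy, OpenCV 4.12 (cv2) and the standard library are available. Lean on these libraries where they do the work, as an engineer would, in place of code of your own. Each camera call takes 0.05 s, during which the arm holds its last target. There are 200 camera calls.

### The job

Test the contact plug: slide the tester's yellow shutter by its red tab all the way to its stop so that the slot is uncovered, then lift the orange-handled plug out of its stand and lower its copper blade through the slot, about 35 mm deep. Finish while still holding the plug there, upright and still in the gripper, its blade in the slot without pressing hard on the tester and the shutter still fully open. Leave the other things on the bench alone.

Things in the scene. Friction and masses are not known exactly. Their poses are not given: they have to be found in the camera images.
- tester: Fixed grey box, 120 (x) x 180 (y) x 80 mm (z), hollow, aluminium top 8 mm thick with a slot, sockets and lamps on its -x face. Origin: centre of its underside, on the bench; z up. Its yaw varies; it may stand left or right. On the top two steel guide rails run along y at x = +-46 mm and a stop bar lies at y = 67 mm, all 10 mm high.
- slot (a point): Centre of the slot's mouth in the tester's top face (35 mm from the tester's middle toward its -y, 80 mm above the bench); same axes as the tester. The slot is 54 mm along x and 12 mm along y, goes through the 8 mm top, and opens into a hollow whose floor is 71 mm below the mouth. The shutter covers it at the start.
- shutter (a joint): Slide of the yellow shutter plate (84 x 56 mm in x and y, 5 mm thick, on the tester's top), in m along the tester's +y: 0 = shut, centred over the slot; 0.070 = fully open at its stop. It starts between 0 and 0.015, is held by about 2 N of friction and stays where it is left.
- shutter_tab (a point): On the red upright tab of the shutter, to pinch or push: 40 mm along x, 10 mm thick along y, from 5 mm above the tester's top up to 41 mm above it. This point lies in its middle, 28.5 mm above the tester's top, and moves with the shutter (same axes as the tester).
- stand: Fixed grey block 90 x 60 x 40 mm on a base plate 110 x 80 x 6 mm, with a pocket 56 (x) x 14 (y) mm and 34 mm deep in its top, in which the plug stands. Origin: centre of its underside, on the bench; z up.
- plug: Loose contact plug, 98 mm tall, about 0.18 kg, standing upright: copper blade 50 (x) x 8 (y) x 60 mm (z, slightly narrowed in the lowest 4 mm), above it an orange grip 52 x 18 mm, from 60 to 98 mm above the tip. Origin: middle of the blade's lower end; z up along the plug. At the start the lower end is 6 mm above the bench. It is the same turned by half a turn.
- blade_tip (a point): The middle of the lower end of the plug's blade (the plug's origin, same axes).
- contactor: Bystander: grey and black contactor, 62 x 46 x 62 mm, behind the work (a like one stands farther left among the tools); origin at the centre of its underside.
- white_box: Bystander: small white carton, 58 x 88 x 56 mm; origin at the centre of its underside.
- flux_bottle: Bystander: white bottle with red nozzle, 42 mm wide, 126 mm tall; origin at the centre of its underside.
- relay_pod: Bystander: black relay block with green top, 34 x 50 x 26 mm; origin at the centre of its underside.
Things that resemble listed ones, but are neither listed nor needed, are in the scene too. What is meant by the plug is not pink or white, and is the smaller of those in its own colour.

How it is judged:
By the outcome, as a careful person would: the job done as asked, in the order asked, and still so for the second after the job is handed in, while the arm keeps its last pose, push and grip.
It also fails if it takes over 64 s, if anything falls off the work surface, if the arm or the gripper's body presses on something with over 40 N, if the wrist force passes 120 N, or if a joint passes its speed limit or range.

## Working session

There is one attempt and no reset: what is moved stays moved. The work goes in short steps, Python scripts to look and compute and a shell command to move; the robot and the scene stay as the last step left them, time stands still between calls to the robot, and variables do not carry over. Pictures are saved under pics/ and viewed, at most 10 in all, crops included, and the job is handed in when it is done.

```bash
mkdir -p pics; ls
cat > h.py <<'E'
from station import *
import cv2, numpy as np
def cam(n):
    c=get_calibration(n); return np.array(c["K"]),np.array(c["rvec"],float),np.array(c["tvec"],float)
def proj(n,P):
    K,r,t=cam(n); return cv2.projectPoints(np.array(P,float).reshape(-1,3),r,t,K,None)[0].reshape(-1,2)
def back(n,uv,z):
    K,r,t=cam(n); R=cv2.Rodrigues(r)[0]; C=-R.T@t.ravel()
    d=R.T@np.linalg.inv(K)@np.array([uv[0],uv[1],1.]); return C+d*(z-C[2])/d[2]
def snap(n,f):
    im=cv2.cvtColor(np.array(read_camera(n)),cv2.COLOR_RGB2BGR); cv2.imwrite(f"pics/{f}.png",im); return im
E
python3 - <<'E'
from h import *
for n in("top","side"):
    snap(n,n+"0"); K,r,t=cam(n);R=cv2.Rodrigues(r)[0];print(n,-R.T@t.ravel(),R[2],K[0,0])
print(read_state())
E
```

```text
pics
top [0.28810366 0.02752065 1.22974682] [ 0.2197015   0.00897223 -0.97552588] 441.3734596827857
side [ 0.27608327 -0.80549516  0.5803658 ] [ 0.24078606  0.83389794 -0.49662491] 440.1657875669461
{'time': 0.1, 'joint_pos': array([ 1.14347738e+00,  3.07466801e-01,  1.50753018e+00, -7.58561923e-07,
        1.32839816e+00, -7.35133860e-02]), 'joint_velocities': array([-0.00067075, -0.00302138, -0.00357134, -0.00042847,  0.00197323,
        0.00037489]), 'effort': array([ 1.54088916e-04, -4.58527172e+01, -2.52608299e+01, -2.43354425e-04,
        5.45721574e-03, -1.20549041e-05]), 'position': array([0.19897818, 0.53877508, 0.20999591]), 'ee_rot': array([-3.13979498e+00, -1.31653371e-04,  2.78778716e+00]), 'wrist_force': array([ 0.16698179,  0.17041696, -0.0239796 ]), 'ft_torque': array([-0.02611446,  0.0025645 , -0.01370838]), 'gripper_force': 0.0, 'finger_gap': 0.9991223706726278}
```

View pics/top0.png

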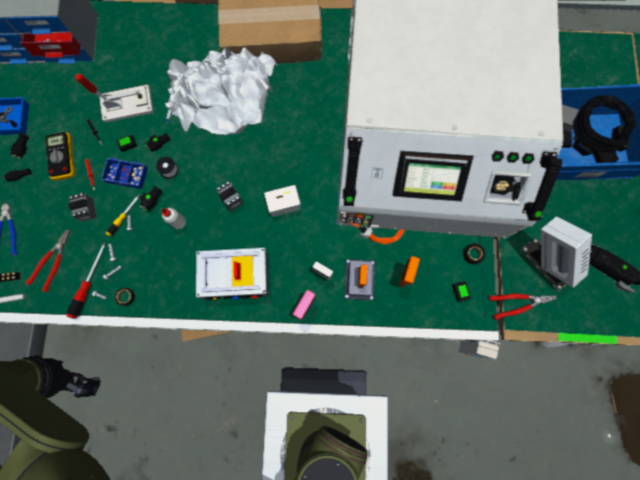

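View pics/side0.png

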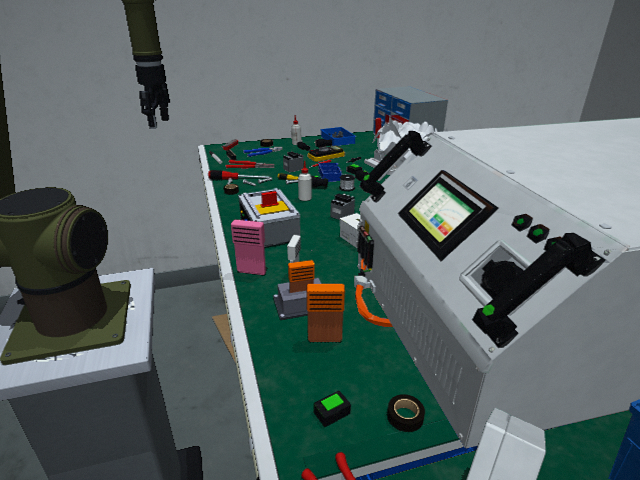

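Top view: the tester is at (231,273), with the lamps facing the robot, so its yaw is near 0. The yellow shutter is at (244,270), its red tab at (237,270), and the stop is to the left. Plug candidates are orange in the stand (363,276), larger orange standing free (411,270), pink (304,304) and white (322,270). The one in the stand fits: it is orange and the smaller of the two. I'll confirm it in an enlarged crop.

Run:
```python
from h import *
t=cv2.imread("pics/top0.png"); s=cv2.imread("pics/side0.png")
f=lambda im,x,y,w,h,k: cv2.resize(im[y:y+h,x:x+w],None,fx=k,fy=k,interpolation=cv2.INTER_CUBIC)
# top crop: origin (190,240) 100x66 x4 ; (335,240) 100x66 x4
a=np.hstack([f(t,190,240,100,66,4),f(t,335,240,100,66,4)])
b=np.hstack([f(s,225,180,100,84,4),f(s,265,250,100,84,4)])
cv2.imwrite("pics/c1.png",np.vstack([a,b])); print(np.vstack([a,b]).shape)
```

```text
(600, 800, 3)
```

View pics/c1.png

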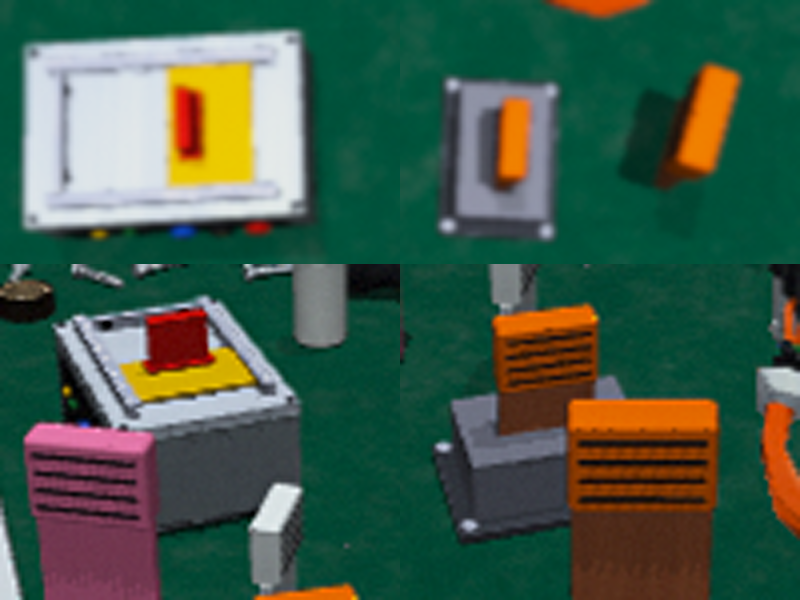

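Confirmed: the small orange plug stands in the grey stand, and the bigger orange one stands free to its right. Next I'll fit the poses from these corner readings.

```bash
cat > fit.py <<'E'
from h import *
from scipy.optimize import least_squares
top=lambda x,y:((x+.5)/4-.5+190,(y+.5)/4-.5+240)
top2=lambda x,y:((x-400+.5)/4-.5+335,(y+.5)/4-.5+240)
sd1=lambda x,y:((x+.5)/4-.5+225,(y-264+.5)/4-.5+180)
sd2=lambda x,y:((x-400+.5)/4-.5+265,(y-264+.5)/4-.5+250)
def fit(obs,x0):
    # obs: (cam,(u,v),(lx,ly,z))
    def res(p):
        c,s=np.cos(p[2]),np.sin(p[2]);o=[]
        for n,uv,l in obs:
            P=[p[0]+c*l[0]-s*l[1],p[1]+s*l[0]+c*l[1],l[2]]
            o+=list(proj(n,P)[0]-uv)
        return np.array(o)
    r=least_squares(res,x0,loss="soft_l1"); return r.x,np.round(res(r.x).reshape(-1,2),1)
E
cat > m1.py <<'E'
from fit import *
T=[("top",top(25,45),(.06,.09,.08)),("top",top(301,33),(.06,-.09,.08)),("top",top(308,225),(-.06,-.09,.08)),("top",top(26,222),(-.06,.09,.08)),
("side",sd1(299,403),(.06,-.09,.08)),("side",sd1(108,434),(-.06,-.09,.08)),("side",sd1(207,299),(.06,.09,.08)),("side",sd1(57,325),(-.06,.09,.08))]
for k in("all","top","side"):
    p,r=fit([o for o in T if k in("all",o[0])],[.5,.2,0]);print("tester",k,p.round(4),r.tolist())
S=[("top",top2(445,79),(.055,.04,.006)),("top",top2(558,84),(.055,-.04,.006)),("top",top2(553,238),(-.055,-.04,.006)),("top",top2(440,234),(-.055,.04,.006)),
("side",sd2(462,541),(-.055,-.04,.006)),("side",sd2(434,447),(-.055,.04,.006)),("side",sd2(468,486),(-.045,-.03,.046)),("side",sd2(450,404),(-.045,.03,.046))]
for k in("all","top","side"):
    p,r=fit([o for o in S if k in("all",o[0])],[.45,-.1,0]);print("stand",k,p.round(4),r.tolist())
G=[("top",top2(503,98),(.026,.009,.104)),("top",top2(531,98),(.026,-.009,.104)),("top",top2(525,182),(-.026,-.009,.104)),("top",top2(500,178),(-.026,.009,.104)),
("side",sd2(498,392),(-.026,-.009,.066)),("side",sd2(599,379),(.026,-.009,.066)),("side",sd2(494,316),(-.026,.009,.104)),("side",sd2(595,306),(.026,.009,.104))]
for k in("all","top","side"):
    p,r=fit([o for o in G if k in("all",o[0])],[.45,-.1,0]);print("plug",k,p.round(4),r.tolist())
for z,uv in((.121,top(182,88)),(.121,top(194,158)),(.085,top(168,125)),(.085,top(252,122))): print(back("top",uv,z).round(4))
E
python3 m1.py
```

```text
tester all [0.4518 0.2625 0.0687] [[1.7, 0.5], [0.5, 1.5], [-1.0, -1.3], [0.1, 1.6], [-0.3, -0.5], [1.4, -0.8], [3.1, -0.4], [-0.5, -1.2]]
tester top [0.4541 0.2634 0.0744] [[1.3, -0.1], [0.1, 0.4], [-1.2, -2.4], [-0.0, 0.9]]
tester side [0.4485 0.2589 0.0849] [[-0.9, 0.1], [0.9, 0.1], [1.7, 0.1], [-2.0, -0.3]]
stand all [ 4.563e-01 -8.300e-02 -1.000e-04] [[0.4, 0.4], [0.5, 0.2], [1.4, 1.0], [0.7, 0.9], [0.3, -1.0], [-0.6, -0.6], [1.9, -7.0], [0.2, -3.3]]
stand top [ 0.458  -0.0809 -0.0109] [[-0.2, -0.4], [0.0, -0.2], [0.4, 0.5], [-0.3, 0.1]]
stand side [ 0.4537 -0.0926 -0.0432] [[-1.0, 1.6], [-0.3, 1.4], [0.8, -4.4], [0.3, -1.1]]
plug all [ 0.4567 -0.0825 -0.0573] [[0.4, 0.1], [0.3, 0.8], [0.4, -0.2], [-0.4, 0.1], [0.7, 0.3], [0.5, 0.2], [-0.4, -1.3], [-0.4, -1.8]]
plug top [ 0.4571 -0.0821 -0.0386] [[0.0, -0.0], [-0.0, 0.5], [0.4, -0.5], [-0.4, -0.0]]
plug side [ 0.4558 -0.0847 -0.1136] [[0.2, 0.6], [0.3, 1.3], [-0.4, -1.1], [-0.1, -0.9]]
[0.4749 0.2464 0.121 ]
[0.4305 0.2353 0.121 ]
[0.4561 0.2608 0.085 ]
[0.4602 0.206  0.085 ]
```

```bash
cat > go.py <<'E'
from h import *
from scipy.spatial.transform import Rotation as Ro
def delta(p,yaw):
    s=read_state(); R=Ro.from_euler("xyz",s["ee_rot"])
    d=R.inv().apply(np.array(p)-s["position"])/.04
    Rt=Ro.from_euler("xyz",[np.pi,0,yaw]); rv=np.degrees((R.inv()*Rt).as_rotvec())/4
    print("dp total",d.round(3),"rot total",rv.round(3)); return d,rv
def st():
    s=read_state();print(round(s["time"],2),s["position"].round(4),s["ee_rot"].round(4),"F",s["wrist_force"].round(1),"gap",round(s["finger_gap"],3),round(s["gripper_force"],1))
E
python3 - <<'E'
from go import *; from fit import sd1
print(back("side",sd1(176,312),.121), back("side",sd1(178,368),.085))
delta([.4527,.241,.18],np.pi+.075)
# edges of tester top
im=cv2.imread("pics/top0.png")
for z,p in((.121,(237.5,265)),): print(proj("top",[.4527,.241,.121]))
E
```

```text
[0.45431771 0.24513428 0.121     ] [0.45207064 0.2364748  0.085     ]
dp total [-8.53  -4.784  0.757] rot total [-0.025 -0.007 -6.142]
[[236.57337282 270.33027225]]
```

```bash
python3 -m pendant '[{"dp":[-0.85,-0.48,0],"rot":[0,0,0],"jaw":0.7},{"dp":[-0.85,-0.48,0],"rot":[0,0,0],"jaw":0.7},{"dp":[-0.85,-0.48,0],"rot":[0,0,0],"jaw":0.7},{"dp":[-0.85,-0.48,0],"rot":[0,0,0],"jaw":0.7},{"dp":[-0.85,-0.48,0],"rot":[0,0,0],"jaw":0.7},{"dp":[-0.85,-0.48,0],"rot":[0,0,0],"jaw":0.7},{"dp":[-0.85,-0.48,0],"rot":[0,0,0],"jaw":0.7},{"dp":[-0.85,-0.48,0],"rot":[0,0,0],"jaw":0.7},{"dp":[-0.85,-0.48,0],"rot":[0,0,0],"jaw":0.7},{"dp":[-0.85,-0.48,0],"rot":[0,0,0],"jaw":0.7}]' 30
python3 -m pendant '[{"dp":[0,0,0.1],"rot":[0,0,-1],"jaw":0.7},{"dp":[0,0,0.1],"rot":[0,0,-1],"jaw":0.7},{"dp":[0,0,0.1],"rot":[0,0,-1],"jaw":0.7},{"dp":[0,0,0.1],"rot":[0,0,-1],"jaw":0.7},{"dp":[0,0,0.1],"rot":[0,0,-1],"jaw":0.7},{"dp":[0,0,0.1],"rot":[0,0,-1],"jaw":0.7},{"dp":[0,0,0],"rot":[0,0,-0.14],"jaw":0.7},{"dp":[0,0,0],"rot":[0,0,0],"jaw":0.7}]'
python3 -c "
from go import *
st();delta([.4535,.243,.097],np.pi+.075);snap('side','s1')"
```

```text
time: 1.1
position: [0.4521, 0.24, 0.2105]
ee_rot: [-3.141, -0.001, 2.788]
wrist_force: [-0.0, 0.6, -0.4]
finger_gap: 0.7
gripper_force: 0.0
time: 1.9
position: [0.4514, 0.2413, 0.1865]
ee_rot: [-3.141, -0.001, -3.068]
wrist_force: [0.2, 0.7, 0.2]
finger_gap: 0.701
gripper_force: 0.0
1.9 [0.4514 0.2413 0.1865] [-3.1413e+00 -8.0000e-04 -3.0680e+00] F [0.2 0.7 0.2] gap 0.701 0.0
dp total [-0.058  0.038  2.238] rot total [-0.004 -0.012 -0.021]
```

```bash
python3 -m pendant '[{"dp":[-0.06,0.04,0.5],"rot":[0,0,0],"jaw":0.7},{"dp":[0,0,0.5],"rot":[0,0,0],"jaw":0.7},{"dp":[0,0,0.5],"rot":[0,0,0],"jaw":0.7},{"dp":[0,0,0.5],"rot":[0,0,0],"jaw":0.7},{"dp":[0,0,0.24],"rot":[0,0,0],"jaw":0.7},{"dp":[0,0,0],"rot":[0,0,0],"jaw":0.7}]'
python3 -m pendant '[{"dp":[0,0,0],"rot":[0,0,0],"jaw":0},{"dp":[0,0,0],"rot":[0,0,0],"jaw":0},{"dp":[0,0,0],"rot":[0,0,0],"jaw":0},{"dp":[0,0,0],"rot":[0,0,0],"jaw":0},{"dp":[0,0,0],"rot":[0,0,0],"jaw":0},{"dp":[0,0,0],"rot":[0,0,0],"jaw":0},{"dp":[0,0,0],"rot":[0,0,0],"jaw":0},{"dp":[0,0,0],"rot":[0,0,0],"jaw":0}]' 30
python3 -c "
from go import *
st();snap('side','s2')"
```

```text
time: 2.55
position: [0.453, 0.2429, 0.0961]
ee_rot: [-3.141, -0.003, -3.067]
wrist_force: [-0.3, -0.4, 0.5]
finger_gap: 0.697
gripper_force: 0.0
time: 3.35
position: [0.4547, 0.2438, 0.0982]
ee_rot: [3.141, 0.002, -3.067]
wrist_force: [-0.4, 1.1, 6.6]
finger_gap: 0.097
gripper_force: 30.2
3.35 [0.4547 0.2438 0.0982] [ 3.1407e+00  2.0000e-03 -3.0667e+00] F [-0.4  1.1  6.6] gap 0.097 30.2
```

View pics/s2.png

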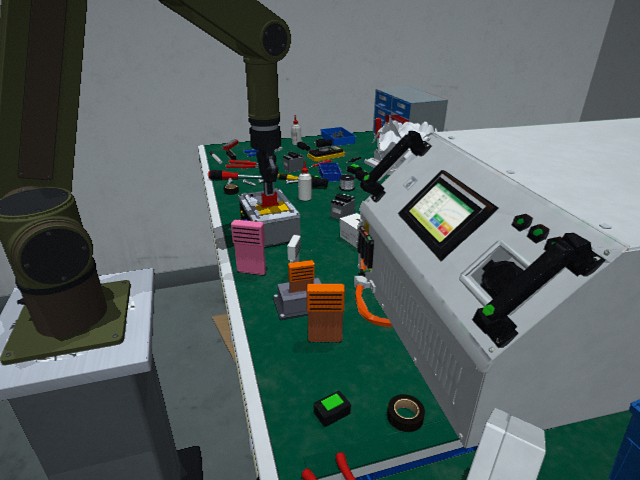

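The fingers pinch the red tab at about (269,198). Now I'll slide it along tool +y.

```bash
python3 -m pendant '[{"dp":[0,0.25,0],"rot":[0,0,0],"jaw":0},{"dp":[0,0.25,0],"rot":[0,0,0],"jaw":0},{"dp":[0,0.25,0],"rot":[0,0,0],"jaw":0},{"dp":[0,0.25,0],"rot":[0,0,0],"jaw":0},{"dp":[0,0.25,0],"rot":[0,0,0],"jaw":0}]'
python3 -m pendant '[{"dp":[0,0.1,0],"rot":[0,0,0],"jaw":0},{"dp":[0,0.1,0],"rot":[0,0,0],"jaw":0},{"dp":[0,0,0],"rot":[0,0,0],"jaw":0}]'
python3 -c "from go import *
st()"
python3 -m pendant '[{"dp":[0,0.1,0],"rot":[0,0,0],"jaw":0},{"dp":[0,0,0],"rot":[0,0,0],"jaw":0}]'
python3 -c "from go import *
st()"
```

```text
time: 3.9
position: [0.4502, 0.2928, 0.0982]
ee_rot: [-3.141, 0.001, -3.066]
wrist_force: [-1.1, -2.3, 7.9]
finger_gap: 0.099
gripper_force: 30.4
time: 4.2
position: [0.4495, 0.3015, 0.0982]
ee_rot: [3.141, 0.0, -3.066]
wrist_force: [-2.0, -1.1, 7.4]
finger_gap: 0.101
gripper_force: 30.4
4.2 [0.4495 0.3015 0.0982] [ 3.1414e+00  4.0000e-04 -3.0661e+00] F [-2.  -1.1  7.4] gap 0.101 30.4
time: 4.4
position: [0.4492, 0.3052, 0.0982]
ee_rot: [-3.142, 0.0, -3.066]
wrist_force: [-2.2, -0.9, 7.3]
finger_gap: 0.094
gripper_force: 30.4
4.4 [0.4492 0.3052 0.0982] [-3.1415e+00  4.0000e-04 -3.0663e+00] F [-2.2 -0.9  7.3] gap 0.094 30.4
```

Travel is 61.6 mm so far and there is no stop yet, so I'll continue in small steps.

```bash
python3 -m pendant '[{"dp":[0,0.05,0],"rot":[0,0,0],"jaw":0},{"dp":[0,0,0],"rot":[0,0,0],"jaw":0}]'; python3 -m pendant '[{"dp":[0,0.05,0],"rot":[0,0,0],"jaw":0},{"dp":[0,0,0],"rot":[0,0,0],"jaw":0}]'; python3 -m pendant '[{"dp":[0,0.05,0],"rot":[0,0,0],"jaw":0},{"dp":[0,0,0],"rot":[0,0,0],"jaw":0}]'
```

```text
time: 4.6
position: [0.449, 0.3069, 0.0982]
ee_rot: [-3.141, 0.0, -3.066]
wrist_force: [-1.5, -1.7, 8.0]
finger_gap: 0.098
gripper_force: 30.4
time: 4.8
position: [0.4488, 0.3088, 0.0981]
ee_rot: [-3.141, 0.0, -3.066]
wrist_force: [-1.5, -1.3, 7.7]
finger_gap: 0.099
gripper_force: 30.4
time: 5.0
position: [0.4486, 0.3107, 0.0982]
ee_rot: [-3.141, 0.0, -3.066]
wrist_force: [-1.5, -1.5, 7.4]
finger_gap: 0.102
gripper_force: 30.4
```

```bash
python3 -m pendant '[{"dp":[0,0.05,0],"rot":[0,0,0],"jaw":0},{"dp":[0,0,0],"rot":[0,0,0],"jaw":0}]'; python3 -m pendant '[{"dp":[0,0.05,0],"rot":[0,0,0],"jaw":0},{"dp":[0,0,0],"rot":[0,0,0],"jaw":0}]'; python3 -m pendant '[{"dp":[0,0.05,0],"rot":[0,0,0],"jaw":0},{"dp":[0,0,0],"rot":[0,0,0],"jaw":0}]'
```

```text
time: 5.2
position: [0.4485, 0.3117, 0.0981]
ee_rot: [-3.139, 0.0, -3.066]
wrist_force: [-1.8, -4.8, 9.4]
finger_gap: 0.098
gripper_force: 30.5
time: 5.4
position: [0.4485, 0.3118, 0.0981]
ee_rot: [-3.136, -0.0, -3.065]
wrist_force: [-0.8, -9.2, 10.2]
finger_gap: 0.098
gripper_force: 30.7
time: 5.6
position: [0.4485, 0.3119, 0.0981]
ee_rot: [-3.133, -0.0, -3.065]
wrist_force: [1.4, -15.0, 11.5]
finger_gap: 0.098
gripper_force: 30.9
```

The stop is reached: y holds at 0.3118 while the force builds to 15 N. I'll release and go up.

```bash
python3 -m pendant '[{"dp":[0,0,0],"rot":[0,0,0],"jaw":0.35},{"dp":[0,0,0],"rot":[0,0,0],"jaw":0.35},{"dp":[0,0,0],"rot":[0,0,0],"jaw":0.35},{"dp":[0,0,0],"rot":[0,0,0],"jaw":0.35},{"dp":[0,0,-0.2],"rot":[0,0,0],"jaw":0.35},{"dp":[0,0,-0.5],"rot":[0,0,0],"jaw":0.35},{"dp":[0,0,-1],"rot":[0,0,0],"jaw":0.35},{"dp":[0,0,-1],"rot":[0,0,0],"jaw":0.5},{"dp":[0,0,-0.3],"rot":[0,0,0],"jaw":0.5}]'
python3 - <<'E'
from go import *
st();delta([.457,-.082,.215],np.pi-.04)
E
```

```text
time: 6.5
position: [0.4508, 0.3188, 0.2223]
ee_rot: [3.138, 0.008, -3.066]
wrist_force: [0.5, 0.6, 0.5]
finger_gap: 0.499
gripper_force: 0.0
6.5 [0.4508 0.3188 0.2223] [ 3.1376  0.0077 -3.0664] F [0.5 0.6 0.5] gap 0.499 0.0
dp total [  0.6   -10.004   0.139] rot total [0.063 0.107 1.651]
```

```bash
python3 -m pendant '[{"dp":[0.06,-1,0],"rot":[0,0,0],"jaw":0.5},{"dp":[0.06,-1,0],"rot":[0,0,0],"jaw":0.5},{"dp":[0.06,-1,0],"rot":[0,0,0],"jaw":0.5},{"dp":[0.06,-1,0],"rot":[0,0,0],"jaw":0.5},{"dp":[0.06,-1,0],"rot":[0,0,0],"jaw":0.5},{"dp":[0.06,-1,0],"rot":[0,0,0],"jaw":0.5},{"dp":[0.06,-1,0],"rot":[0,0,0],"jaw":0.5},{"dp":[0.06,-1,0],"rot":[0,0,0],"jaw":0.5},{"dp":[0.06,-1,0],"rot":[0,0,0],"jaw":0.5},{"dp":[0.06,-1,0],"rot":[0,0,0],"jaw":0.5},{"dp":[0,0,0],"rot":[0.06,0.1,0.85],"jaw":0.5},{"dp":[0,0,0],"rot":[0,0,0.8],"jaw":0.5}]'
python3 - <<'E'
from go import *
a=snap("top","t3");b=snap("side","s3")
st();delta([.457,-.082,.19],np.pi-.04)
f=lambda im,x,y,w,h,k: cv2.resize(im[y:y+h,x:x+w],None,fx=k,fy=k,interpolation=cv2.INTER_CUBIC)
o=np.vstack([np.hstack([f(a,185,235,100,75,4),f(b,230,180,100,75,4)]),np.hstack([f(a,325,235,100,75,4),f(b,255,235,100,75,4)])])
cv2.imwrite("pics/c2.png",o)
E
```

```text
time: 7.7
position: [0.4541, -0.0851, 0.2169]
ee_rot: [-3.137, -0.007, 3.096]
wrist_force: [-0.6, 0.2, -0.5]
finger_gap: 0.498
gripper_force: 0.0
7.8 [ 0.454  -0.084   0.2169] [-3.1371 -0.0074  3.1   ] F [ 0.2 -0.2  0.4] gap 0.494 0.0
dp total [-0.077  0.055  0.672] rot total [-0.064 -0.106 -0.022]
```

View pics/c2.png

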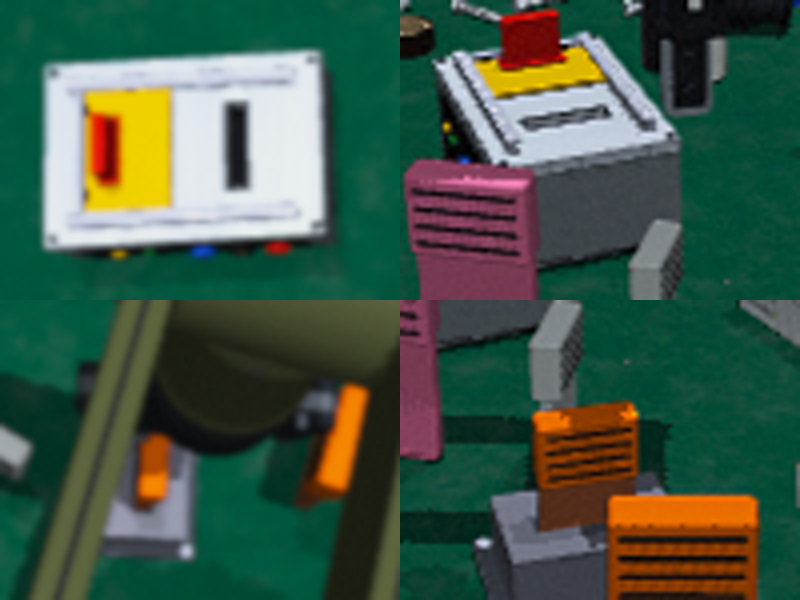

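The shutter is fully open against the stop bar. The slot shows in the top crop at (236,145) and in the side crop at (564,119). Next I'll measure the slot centre.

```bash
cat > m2.py <<'E'
from fit import *
a=cv2.cvtColor(cv2.imread("pics/t3.png"),cv2.COLOR_BGR2GRAY).astype(float);b=cv2.cvtColor(cv2.imread("pics/s3.png"),cv2.COLOR_BGR2GRAY).astype(float)
def cen(im,x0,y0,x1,y1,n):
    r=im[y0:y1,x0:x1]; bg=np.percentile(r,85); w=np.clip(bg-15-r,0,None); w/=w.max()
    ys,xs=np.mgrid[y0:y1,x0:x1]; c=np.array([(w*xs).sum(),(w*ys).sum()])/w.sum()
    cov=np.cov(np.c_[xs.ravel(),ys.ravel()].T,aweights=w.ravel()); e,v=np.linalg.eigh(cov)
    d=v[:,1]*np.sqrt(e[1])
    p=back(n,c,.08);q=back(n,c+d,.08)-back(n,c-d,.08)
    L=np.linalg.norm(q)/2*np.sqrt(12)
    return c.round(2),p.round(4),"dir",np.arctan(q[1]/q[0]).round(4),"len",L.round(4)
print("top",cen(a,238,257,250,285,"top"));print("side",cen(b,257,204,285,215,"side"))
# tester corners again
ta=lambda x,y:((x+.5)/4-.5+185,(y+.5)/4-.5+235); sb=lambda x,y:((x-400+.5)/4-.5+230,(y+.5)/4-.5+180)
T=[("top",ta(45,65),(.06,.09,.08)),("top",ta(321,51),(.06,-.09,.08)),("top",ta(328,240),(-.06,-.09,.08)),("top",ta(45,247),(-.06,.09,.08)),
("side",sb(680,139),(.06,-.09,.08)),("side",sb(498,166),(-.06,-.09,.08)),("side",sb(586,35),(.06,.09,.08)),("side",sb(436,60),(-.06,.09,.08))]
for k in("all","top","side"):
    p,r=fit([o for o in T if k in("all",o[0])],[.5,.2,0]);print("tester",k,p.round(4),"slot",(p[:2]+.035*np.array([np.sin(p[2]),-np.cos(p[2])])).round(4),r.tolist())
print(proj("side",[.454,-.084,.2169]))
# orange grip centroid in side raw & stand
E
python3 m2.py
```

```text
top (array([243.67, 270.96]), array([0.4578, 0.2301, 0.08  ]), 'dir', np.float64(0.0951), 'len', np.float64(0.0576))
side (array([270.71, 208.83]), array([0.4541, 0.2265, 0.08  ]), 'dir', np.float64(0.0143), 'len', np.float64(0.0635))
tester all [0.4529 0.2631 0.0853] slot [0.4559 0.2282] [[1.1, 0.7], [-0.1, 1.0], [-0.9, -1.1], [0.5, 0.5], [0.2, -0.9], [-0.0, 0.1], [3.1, -0.6], [-0.3, -0.8]]
tester top [0.4539 0.2637 0.0835] slot [0.4568 0.2288] [[1.0, 0.3], [-0.3, 0.7], [-1.1, -1.4], [0.3, 0.0]]
tester side [0.4505 0.2605 0.1045] slot [0.4542 0.2257] [[0.0, -0.6], [-0.0, 0.8], [1.8, -0.2], [-1.6, -0.1]]
[[299.16999448 211.96662752]]
```

```bash
python3 -m pendant '[{"dp":[-0.08,0.05,0.5],"rot":[-0.06,-0.1,-0.02],"jaw":0.6},{"dp":[0,0,0],"rot":[0,0,0],"jaw":0.6},{"dp":[0,0,0],"rot":[0,0,0],"jaw":0.6}]'
python3 - <<'E'
from go import *
st();delta([.457,-.0825,.066],np.pi-.04)
a=snap("top","t4");b=snap("side","s4")
f=lambda im,x,y,w,h,k: cv2.resize(im[y:y+h,x:x+w],None,fx=k,fy=k,interpolation=cv2.INTER_CUBIC)
cv2.imwrite("pics/c3.png",np.hstack([f(a,325,235,100,110,4),f(b,255,205,100,110,4)]))
E
```

```text
time: 8.1
position: [0.4569, -0.0814, 0.197]
ee_rot: [-3.141, -0.001, 3.104]
wrist_force: [0.6, 0.2, -0.2]
finger_gap: 0.598
gripper_force: 0.0
8.1 [ 0.4569 -0.0814  0.197 ] [-3.1413e+00 -1.3000e-03  3.1042e+00] F [ 0.6  0.2 -0.2] gap 0.598 0.0
dp total [-0.007 -0.027  3.274] rot total [-0.004 -0.018  0.037]
```

View pics/c3.png

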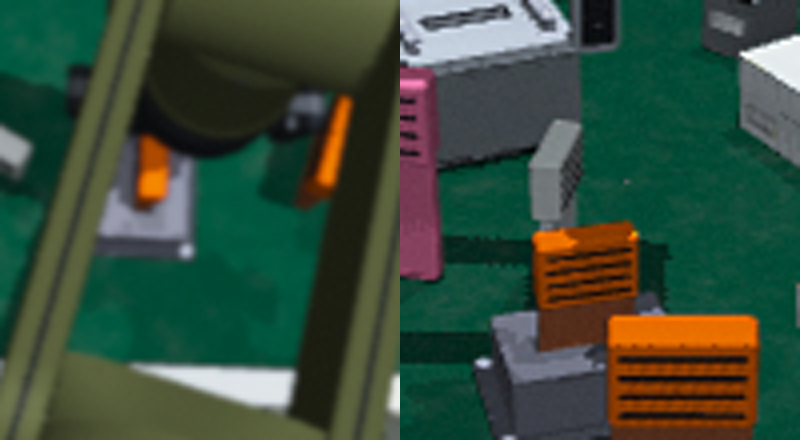

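The gripper is centred over the small orange plug, which stands free of the large one. I'll descend and grip.

```bash
python3 -m pendant '[{"dp":[0,-0.03,0.6],"rot":[0,0,0.03],"jaw":0.6},{"dp":[0,0,0.6],"rot":[0,0,0],"jaw":0.6},{"dp":[0,0,0.6],"rot":[0,0,0],"jaw":0.6},{"dp":[0,0,0.6],"rot":[0,0,0],"jaw":0.6},{"dp":[0,0,0.5],"rot":[0,0,0],"jaw":0.6},{"dp":[0,0,0.37],"rot":[0,0,0],"jaw":0.6},{"dp":[0,0,0],"rot":[0,0,0],"jaw":0.6},{"dp":[0,0,0],"rot":[0,0,0],"jaw":0.6}]'
python3 -m pendant '[{"dp":[0,0,0],"rot":[0,0,0],"jaw":0},{"dp":[0,0,0],"rot":[0,0,0],"jaw":0},{"dp":[0,0,0],"rot":[0,0,0],"jaw":0},{"dp":[0,0,0],"rot":[0,0,0],"jaw":0},{"dp":[0,0,0],"rot":[0,0,0],"jaw":0},{"dp":[0,0,0],"rot":[0,0,0],"jaw":0},{"dp":[0,0,0],"rot":[0,0,0],"jaw":0}]' 60
```

```text
time: 9.0
position: [0.458, -0.0832, 0.0669]
ee_rot: [-3.141, 0.001, 3.101]
wrist_force: [-0.3, 0.7, -0.3]
finger_gap: 0.595
gripper_force: 0.0
time: 9.7
position: [0.4586, -0.0831, 0.0676]
ee_rot: [-3.141, 0.003, 3.1]
wrist_force: [-0.6, 1.2, 5.6]
finger_gap: 0.193
gripper_force: 59.6
```

```bash
python3 -m pendant '[{"dp":[0,0,-0.2],"rot":[0,0,0],"jaw":0},{"dp":[0,0,-0.4],"rot":[0,0,0],"jaw":0},{"dp":[0,0,-0.6],"rot":[0,0,0],"jaw":0},{"dp":[0,0,-0.8],"rot":[0,0,0],"jaw":0},{"dp":[0,0,-0.8],"rot":[0,0,0],"jaw":0},{"dp":[0,0,-0.8],"rot":[0,0,0],"jaw":0},{"dp":[0,0,-0.6],"rot":[0,0,0],"jaw":0},{"dp":[0,0,0],"rot":[0,0,0],"jaw":0},{"dp":[0,0,0],"rot":[0,0,0],"jaw":0}]'
python3 - <<'E'
from go import *
st();delta([.4575,.2285,.235],np.pi+.088)
E
```

```text
time: 10.6
position: [0.4571, -0.083, 0.2344]
ee_rot: [-3.141, 0.001, 3.101]
wrist_force: [-0.2, -0.7, -2.3]
finger_gap: 0.193
gripper_force: 58.9
10.6 [ 0.4571 -0.083   0.2344] [-3.1408e+00  8.0000e-04  3.1006e+00] F [-0.2 -0.7 -2.3] gap 0.193 58.9
dp total [ 0.308  7.781 -0.021] rot total [-0.012  0.011 -1.848]
```

```bash
python3 -m pendant '[{"dp":[0.03,0.5,0],"rot":[0,0,0],"jaw":0},{"dp":[0.03,0.9,0],"rot":[0,0,0],"jaw":0},{"dp":[0.03,0.9,0],"rot":[0,0,0],"jaw":0},{"dp":[0.03,0.9,0],"rot":[0,0,0],"jaw":0},{"dp":[0.03,0.9,0],"rot":[0,0,0],"jaw":0},{"dp":[0.03,0.9,0],"rot":[0,0,0],"jaw":0},{"dp":[0.03,0.9,0],"rot":[0,0,0],"jaw":0},{"dp":[0.03,0.9,0],"rot":[0,0,0],"jaw":0},{"dp":[0.04,0.6,0],"rot":[0,0,-0.6],"jaw":0},{"dp":[0.03,0.38,0],"rot":[0,0,-0.6],"jaw":0},{"dp":[0,0,0.4],"rot":[0,0,-0.65],"jaw":0},{"dp":[0,0,0],"rot":[0,0,0],"jaw":0}]'
python3 -m pendant '[{"dp":[0,0,0.4],"rot":[0,0,0],"jaw":0},{"dp":[0,0,0.4],"rot":[0,0,0],"jaw":0},{"dp":[0,0,0.4],"rot":[0,0,0],"jaw":0},{"dp":[0,0,0.2],"rot":[0,0,0],"jaw":0},{"dp":[0,0,0],"rot":[0,0,0],"jaw":0},{"dp":[0,0,0],"rot":[0,0,0],"jaw":0}]'
python3 - <<'E'
from go import *
a=snap("top","t5");b=snap("side","s5")
st();delta([.4575,.2285,.157],np.pi+.088)
f=lambda im,x,y,w,h,k: cv2.resize(im[y:y+h,x:x+w],None,fx=k,fy=k,interpolation=cv2.INTER_CUBIC)
# top origin (190,235) 80x100 x5 ; side origin (235,150) 80x100 x5
cv2.imwrite("pics/c4.png",np.hstack([f(a,200,235,80,100,5),f(b,235,140,80,100,5)]))
E
```

```text
time: 11.8
position: [0.4546, 0.2274, 0.215]
ee_rot: [-3.138, -0.007, -3.052]
wrist_force: [-0.6, -0.2, -2.4]
finger_gap: 0.194
gripper_force: 59.1
time: 12.4
position: [0.4575, 0.228, 0.1625]
ee_rot: [-3.141, 0.0, -3.054]
wrist_force: [0.2, 0.2, -2.2]
finger_gap: 0.195
gripper_force: 59.1
12.5 [0.4579 0.2284 0.163 ] [-3.1413e+00  1.8000e-03 -3.0539e+00] F [-0.3  0.5 -2. ] gap 0.193 59.1
dp total [0.011 0.004 0.151] rot total [-0.004  0.026 -0.004]
```

View pics/c4.png

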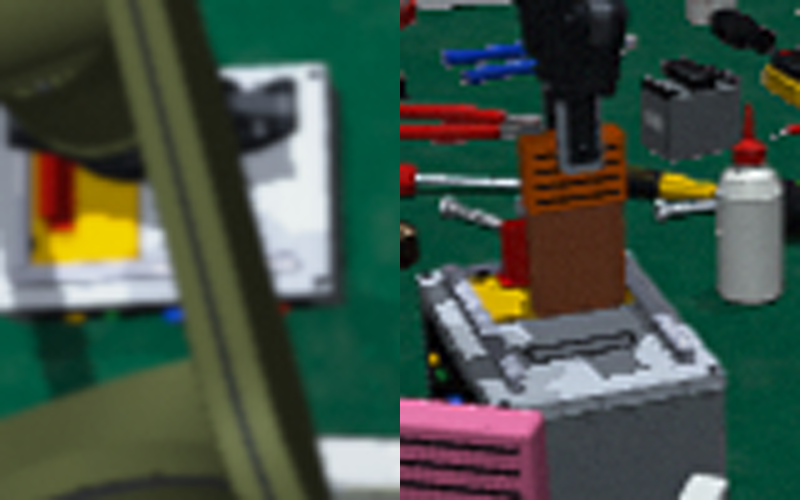

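Run:
```python
from fit import *
ta=lambda x,y:((x+.5)/4-.5+185,(y+.5)/4-.5+235); sb=lambda x,y:((x-400+.5)/4-.5+230,(y+.5)/4-.5+180)
sc=lambda x,y:((x-400+.5)/5-.5+235,(y+.5)/5-.5+140)
B=lambda n,uv,z:print(n,back(n,uv,z).round(4))
print("side open plate front, tab base front, slot ctr");B("side",sb(499,97),.085);B("side",sb(607,83),.085);B("side",sb(502,69),.085);B("side",sb(561,64),.085);B("side",sb(503,16),.121);B("side",sb(560,10),.121)
print("side shut plate front / tab base front");B("side",sd1(140,404),.085);B("side",sd1(256,384),.085);B("side",sd1(148,372),.085);B("side",sd1(213,360),.085)
print("top open plate L,R ; tab top");B("top",ta(86,150),.085);B("top",ta(171,150),.085);B("top",ta(91,113),.121);B("top",ta(107,113),.121)
print("blade bottom L,R; grip top L,R; slot now");B("side",sc(530,311),.1015);B("side",sc(626,302),.1015);B("side",sc(520,211),.1615);B("side",sc(626,200),.1615);B("side",sc(581,345),.08)
print("proj expected blade L,R front corners")
# red mask in raw
for f,n in(("t3","top"),("s3","side")):
    im=cv2.cvtColor(cv2.imread(f"pics/{f}.png"),cv2.COLOR_BGR2HSV)
    for nm,lo,hi,r in(("yellow",(20,120,80),(35,255,255),(190,170,300,310)),("red",(0,150,70),(8,255,255),(190,170,285,295))):
        m=cv2.inRange(im,lo,hi); k=np.zeros_like(m);k[r[1]:r[3],r[0]:r[2]]=255;m&=k
        nn,l,s,c=cv2.connectedComponentsWithStats(m); i=1+s[1:,4].argmax(); print(f,nm,s[i],c[i].round(1))
```

```text
side open plate front, tab base front, slot ctr
side [0.4166 0.258  0.085 ]
side [0.4901 0.2599 0.085 ]
side [0.4259 0.3023 0.085 ]
side [0.4664 0.2994 0.085 ]
side [0.4301 0.3086 0.121 ]
side [0.4693 0.3083 0.121 ]
side shut plate front / tab base front
side [0.4189 0.1908 0.085 ]
side [0.4958 0.1987 0.085 ]
side [0.432  0.2359 0.085 ]
side [0.4767 0.2422 0.085 ]
top open plate L,R ; tab top
top [0.4503 0.3272 0.085 ]
top [0.4524 0.2716 0.085 ]
top [0.469  0.3168 0.121 ]
top [0.4694 0.3066 0.121 ]
blade bottom L,R; grip top L,R; slot now
side [0.4294 0.2307 0.1015]
side [0.4795 0.2278 0.1015]
side [0.4262 0.2199 0.1615]
side [0.4801 0.2194 0.1615]
side [0.4546 0.2278 0.08  ]
proj expected blade L,R front corners
t3 yellow [206 257  22  31 506] [218.2 272.1]
t3 red [208 264   6  17  92] [210.6 271.7]
s3 yellow [249 192  33  12 214] [265.2 198.3]
s3 red [255 182  15  15 173] [261.9 189.1]
```

```bash
python3 -m pendant '[{"dp":[0.02,0.04,0.2],"rot":[0,0,0],"jaw":0},{"dp":[0,0,0.2],"rot":[0,0,0],"jaw":0},{"dp":[0,0,0.07],"rot":[0,0,0],"jaw":0},{"dp":[0,0,0],"rot":[0,0,0],"jaw":0},{"dp":[0,0,0],"rot":[0,0,0],"jaw":0},{"dp":[0,0,0],"rot":[0,0,0],"jaw":0}]'
python3 - <<'E'
from go import *
fr=[cv2.cvtColor(np.array(read_camera("side")),cv2.COLOR_RGB2BGR).astype(float) for _ in range(4)]
m=np.mean(fr,0); print("noise",np.std(fr,0).mean()); b=m.astype(np.uint8); cv2.imwrite("pics/s6.png",b)
st()
# side origin (245,160) 62x58 x12
cv2.imwrite("pics/c5.png",cv2.resize(b[170:220,245:307],None,fx=12,fy=12,interpolation=cv2.INTER_CUBIC))
E
```

```text
time: 13.1
position: [0.4565, 0.2299, 0.1435]
ee_rot: [-3.141, 0.001, -3.053]
wrist_force: [-0.9, 0.4, -1.8]
finger_gap: 0.194
gripper_force: 59.1
noise 1.220552599094306
13.3 [0.4564 0.2299 0.1436] [-3.1411e+00  7.0000e-04 -3.0534e+00] F [ 0.4  0.2 -2.3] gap 0.19 59.1
```

View pics/c5.png

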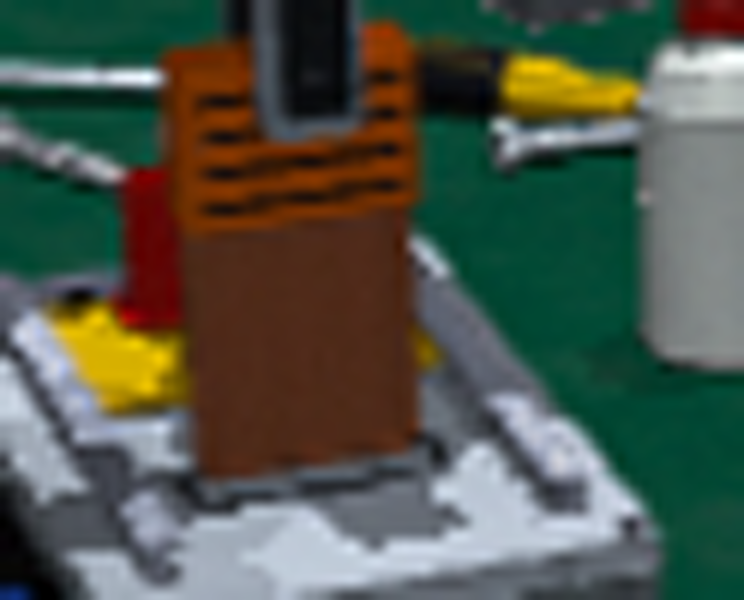

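Run:
```python
from fit import *
c=lambda x,y:((x+.5)/12-.5+245,(y+.5)/12-.5+170)
yaw=.088;ex=np.array([np.cos(yaw),np.sin(yaw)]);ey=np.array([-np.sin(yaw),np.cos(yaw)]);o=np.array([.4565,.2299])
def B(t,uv,z):
    p=back("side",uv,z)[:2]-o; print(t,"local mm",(1e3*p@ex).round(1),(1e3*p@ey).round(1))
B("blade L",c(203,478),.0821);B("blade R",c(416,446),.0821);B("blade Lup",c(185,240),.1421);B("blade R up",c(412,205),.1421);
B("slot frontL",c(203,503),.08);B("slot frontR",c(432,463),.08);B("slot Lend",c(184,485),.08);B("slot Rend",c(440,447),.08)
# profile across columns: raw gray values
im=cv2.cvtColor(cv2.imread("pics/s6.png"),cv2.COLOR_BGR2GRAY)
print(im[203:214,256:286])
s3=cv2.cvtColor(cv2.imread("pics/s3.png"),cv2.COLOR_BGR2GRAY); print(s3[202:216,256:286])
```

```text
blade L local mm -27.2 -1.9
blade R local mm 20.6 -3.1
blade Lup local mm -29.9 -11.5
blade R up local mm 19.9 -10.7
slot frontL local mm -29.4 -9.6
slot frontR local mm 22.6 -8.4
slot Lend local mm -30.9 0.5
slot Rend local mm 26.6 -1.2
[[ 88  81  76  80  69  54  51  48  51  52  51  49  51  51  52  51  51  49
   52  53  51  48  46  59 101 110  88  76  69 109]
 [ 85  83  85 105  84  52  47  48  50  52  50  52  48  51  51  50  51  51
   50  51  50  50  47  59 100 110 109  85  76  63]
 [174 184 203 140  93  61  48  49  51  48  50  49  49  50  50  50  50  51
   50  51  50  50  47  58  99 108 108  89  76  57]
 [170 171 174 108  84  59  48  48  50  50  52  49  50  49  51  51  51  51
   50  50  52  56  49  34  45  67 102 108  98  91]
 [157 171 174 116  91  59  46  48  50  51  50  49  48  49  53  54  52  49
   45  44  48  57  65  72  74  26  89 117 195 191]
 [129 161 169 174 131  64  45  48  53  52  50  49  41  41  50  56  63  72
   71  74  72  89  95  94  88  46  89 186 203 180]
 [105  85  72  71  56  43  44  47  52  54  61  70  71  73  92  97  97  95
   96  75  49  50  50  70  97 106 141 
[... 1564 characters left out ...]
111  90  66  71  91 112
  115 110 149 200 211 207 207 207 205 201 200 201]
 [181 178 200 211 150  71  86  79  66  74  91 110 117 112 150 202 213 210
  210 208 206 205 204 202 202 200 201 202 202 202]
 [182 180 189 204 212 151 118 113 151 204 215 211 212 211 207 206 204 203
  205 204 204 201 202 201 202 201 202 201 201 203]
 [169 198 187 188 206 210 211 211 211 207 206 205 204 205 201 202 204 205
  203 203 201 202 201 205 203 202 205 205 205 203]
 [177 200 183 173 196 206 205 205 206 202 205 205 206 204 202 205 205 202
  206 203 205 206 205 203 204 205 205 204 205 204]
 [ 92 140 117 114 167 199 204 203 203 204 204 205 204 207 205 206 206 206
  204 206 206 207 205 206 207 206 205 205 204 203]]
```

```bash
cat > sil.py <<'E'
from h import *
from scipy.optimize import minimize
yaw=.088
def box(x,y,z0,z1,lx,ly,yaw=yaw):
    c,s=np.cos(yaw),np.sin(yaw)
    return [[x+c*a-s*b,y+s*a+c*b,z] for a in(-lx/2,lx/2) for b in(-ly/2,ly/2) for z in(z0,z1)]
def ren(n,P,win,k=16):
    x0,y0,x1,y1=win; uv=proj(n,P); h=cv2.convexHull(((uv-[x0,y0]+.5)*k).astype(np.float32))
    m=np.zeros(((y1-y0)*k,(x1-x0)*k),np.uint8); cv2.fillPoly(m,[np.round(h).astype(np.int32)],255)
    return cv2.resize(m,(x1-x0,y1-y0),interpolation=cv2.INTER_AREA)/255.
def best(f,x0,st):
    r=minimize(f,x0,method="Nelder-Mead",options=dict(initial_simplex=[x0]+[np.array(x0)+np.eye(len(x0))[i]*st[i] for i in range(len(x0))],xatol=1e-5,fatol=1e-4)); return r.x,r.fun
E
python3 - <<'E'
from sil import *
g=cv2.cvtColor(cv2.imread("pics/s3.png"),cv2.COLOR_BGR2GRAY).astype(float)
# slot side
w=(256,205,286,215); t=np.clip((202-g[w[1]:w[3],w[0]:w[2]])/100,0,1)
for L,W in((.054,.012),(.056,.014),(.058,.016)):
    f=lambda p:np.abs(ren("side",box(p[0],p[1],.08,.08,L,W),w)-t)[:, :].sum()
    print("slot side",L,*best(f,[.4541,.2265],[.003,.003]))
f=lambda p:np.abs(ren("side",box(p[0],p[1],.08,.08,p[2],p[3],p[4]),w)-t).sum()
print("free",best(f,[.4541,.2265,.056,.013,.088],[.003,.003,.003,.002,.05]))
ga=cv2.cvtColor(cv2.imread("pics/t3.png"),cv2.COLOR_BGR2GRAY).astype(float)
w2=(237,256,251,287); r=ga[w2[1]:w2[3],w2[0]:w2[2]]; t2=np.clip((np.percentile(r,80)-r)/150,0,1)
f=lambda p:np.abs(ren("top",box(p[0],p[1],.08,.08,.054,.012),w2)-t2).sum(); print("slot top",best(f,[.457,.229],[.003,.003]))
f=lambda p:np.abs(ren("top",box(p[0],p[1],.08,.08,p[2],p[3],p[4]),w2)-t2).sum(); print("free",best(f,[.457,.229,.056,.013,.088],[.003,.003,.003,.002,.03]))
# blade in s6: brown mask
im=cv2.imread("pics/s6.png"); hsv=cv2.cvtColor(im,cv2.COLOR_BGR2HSV); w3=(255,188,287,212)
B,G,R=[im[...,i].astype(float) for i in range(3)]
sc=(R-B); sub=sc[w3[1]:w3[3],w3[0]:w3[2]]; t3=((sub>25)&(G[w3[1]:w3[3],w3[0]:w3[2]]<70)).astype(float)
t3[:, :4]=0
print("\n".join("".join("#" if v else "." for v in q) for q in t3))
for tip in (.081,.0821,.083):
    f=lambda p:np.abs(ren("side",box(p[0],p[1],tip+.001,tip+.06,.050,.008),w3)-t3)[4:].sum(); print("blade",tip,best(f,[.455,.229],[.003,.003]))
E
```

```text
slot side 0.054 [0.45354995 0.22740894] 43.365882352941185
slot side 0.056 [0.45426232 0.22511005] 35.28
slot side 0.058 [0.4544772  0.22520361] 26.052549019607845
free (array([0.45466773, 0.22558111, 0.06003116, 0.02044326, 0.10095412]), np.float64(15.267843137254903))
slot top (array([0.45840625, 0.2303125 ]), np.float64(54.30470588235294))
free (array([0.45802893, 0.22980162, 0.05864692, 0.0157622 , 0.07855135]), np.float64(19.609019607843138))
....####################........
....####################........
....####################........
....####################........
....####################........
....#####################.......
....####################........
....####################........
....#####################.......
....#####################.......
.....####################.......
.....####################.......
.....####################.......
......###################.......
......###################.......
.....####################.......
......###################.......
......###################.......
......###################.......
......##################........
.......###########..............
.......#####....................
................................
................................
blade 0.081 (array([0.45313205, 0.23001825]), np.float64(19.474509803921567))
blade 0.0821 (array([0.45263693, 0.22765623]), np.float64(19.458823529411767))
blade 0.083 (array([0.45222961, 0.22595477]), np.float64(19.341176470588234))
```

Both cameras agree the plug needs about +2.5 mm in world x. The y offset is near zero but less certain. I'll shift x and probe gently downward.

```bash
python3 -m pendant '[{"dp":[-0.062,0,0],"rot":[0,0,0],"jaw":0},{"dp":[0,0,0],"rot":[0,0,0],"jaw":0},{"dp":[0,0,0.05],"rot":[0,0,0],"jaw":0},{"dp":[0,0,0],"rot":[0,0,0],"jaw":0}]'
python3 -m pendant '[{"dp":[0,0,0.05],"rot":[0,0,0],"jaw":0},{"dp":[0,0,0],"rot":[0,0,0],"jaw":0}]'
python3 -c "from go import *
st();print(read_state()['ft_torque'])"
```

```text
time: 13.7
position: [0.4585, 0.23, 0.1411]
ee_rot: [-3.141, -0.0, -3.053]
wrist_force: [-0.3, 0.3, -2.5]
finger_gap: 0.192
gripper_force: 59.1
time: 13.9
position: [0.4585, 0.23, 0.139]
ee_rot: [-3.141, -0.0, -3.053]
wrist_force: [-0.3, -0.0, -2.2]
finger_gap: 0.193
gripper_force: 59.1
13.9 [0.4585 0.23   0.139 ] [-3.1407e+00 -4.0000e-04 -3.0534e+00] F [-0.3 -0.  -2.2] gap 0.193 59.1
[ 0.01626265 -0.02244782  0.05484136]
```

```bash
for i in 1 2 3; do python3 -m pendant '[{"dp":[0,0,0.05],"rot":[0,0,0],"jaw":0},{"dp":[0,0,0],"rot":[0,0,0],"jaw":0}]' | grep -E "pos|wrist|rot"; done
```

```text
position: [0.4586, 0.23, 0.1371]
ee_rot: [-3.141, -0.0, -3.053]
wrist_force: [-0.1, 0.4, -2.6]
position: [0.4586, 0.23, 0.1351]
ee_rot: [-3.141, -0.0, -3.053]
wrist_force: [0.5, 0.7, -3.0]
position: [0.4586, 0.23, 0.1331]
ee_rot: [-3.141, -0.0, -3.053]
wrist_force: [1.0, -0.5, -2.4]
```

The tip is 8 mm below the mouth with no contact force, so it is in the slot. I'll continue to 35 mm.

```bash
python3 -m pendant '[{"dp":[0,0,0.1],"rot":[0,0,0],"jaw":0},{"dp":[0,0,0.1],"rot":[0,0,0],"jaw":0},{"dp":[0,0,0],"rot":[0,0,0],"jaw":0}]' | grep -E "pos|wrist|rot"
python3 -m pendant '[{"dp":[0,0,0.1],"rot":[0,0,0],"jaw":0},{"dp":[0,0,0.1],"rot":[0,0,0],"jaw":0},{"dp":[0,0,0],"rot":[0,0,0],"jaw":0}]' | grep -E "pos|wrist|rot"
python3 -m pendant '[{"dp":[0,0,0.1],"rot":[0,0,0],"jaw":0},{"dp":[0,0,0.1],"rot":[0,0,0],"jaw":0},{"dp":[0,0,0.06],"rot":[0,0,0],"jaw":0},{"dp":[0,0,0],"rot":[0,0,0],"jaw":0},{"dp":[0,0,0],"rot":[0,0,0],"jaw":0},{"dp":[0,0,0],"rot":[0,0,0],"jaw":0}]'
python3 - <<'E'
from go import *
b=snap("side","s7");st();print(read_state()["ft_torque"])
cv2.imwrite("pics/c6.png",cv2.resize(b[160:230,235:315],None,fx=8,fy=8,interpolation=cv2.INTER_CUBIC))
E
```

```text
position: [0.4582, 0.2298, 0.1246]
ee_rot: [-3.141, -0.001, -3.053]
wrist_force: [-0.3, 0.7, -1.6]
position: [0.4583, 0.2298, 0.1167]
ee_rot: [-3.141, -0.001, -3.053]
wrist_force: [-0.7, 0.1, -2.6]
time: 15.7
position: [0.4589, 0.2301, 0.1071]
ee_rot: [-3.141, 0.001, -3.053]
wrist_force: [-0.4, 1.0, -2.0]
finger_gap: 0.192
gripper_force: 59.1
15.75 [0.4589 0.2301 0.1071] [-3.1411e+00  6.0000e-04 -3.0535e+00] F [ 0.6  0.3 -2. ] gap 0.19 59.1
[ 0.02070607 -0.02259478  0.0379928 ]
```

View pics/c6.png

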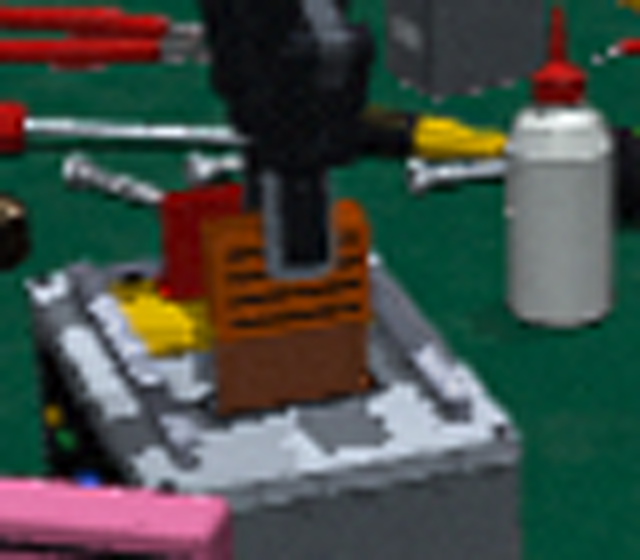

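The blade is in the slot, with its visible part ending at about (215–370, 410–385). It is about 34.5 mm deep, upright and free of contact force, and the shutter is still at its stop.

```bash
python3 -c "
from station import *
print(hand_in())"
```

```text
the job is handed in; nothing more can be done
None
```

The job is handed in: the shutter is fully open at its stop, and the small orange plug is held upright and still with its blade about 34.5 mm deep in the slot, with no measurable contact force on the tester.

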